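Eject a cassette and trap it on the chute

TASK

Press the green eject button of the cassette dock down with one fingertip, and with the other finger stop the white cassette that springs out, before it slides down the chute into the yellow tray. The program finishes while holding: one finger keeps the button down and the other holds the cassette at rest on the chute, its front edge on the blue strip. Do not lift the cassette, and leave the other things on the bench where they are.

Things in the scene. Friction and masses are not known exactly. Their poses are not given: they have to be found in the camera images.
- button_top (a point): Centre of the top of the round green eject button, 26 mm in diameter, on a white housing (52 x 48 mm, 40 mm high) beside the chute. At rest its top is 50 mm above the bench; it goes straight down 8 mm to a hard stop, springs back when let go, and takes 2 N to start, 6 N fully down. A red stop tongue in the chute is one piece with it.
- eject_button (a joint): Travel of the eject button in m: 0 up (at rest), 0.008 fully down. At about 0.005 the red stop tongue has sunk into the chute floor and the cassette is released. When the button comes up again, so does the tongue, from beneath the cassette if that lies over it.
- chute: Slippery steel chute, fixed. Origin on its floor, under the centre of the waiting cassette. x points down the slope, the way the cassette slides (0.24 rad below level), y level across, z out of the floor. Floor from x = -50 to 125 mm, then a yellow tray. Channel 41 mm wide, side walls 7 mm high. A blue hood covers x = -68 to -12 mm up to 27 mm above the floor. The dock's place and yaw vary.
- blue_strip (a point): Point on the chute floor, centre of the blue strip, which spans the channel at chute x = 55 to 90 mm. Here the floor is 36 mm above the bench: 14 mm below the released button's top, 6 mm below the pressed one's. The button is abreast of the strip: its centre is 58 mm to the side (chute -y) of the channel's centre line and 10 mm (level) further down the slope than this point.
- cassette_center (a point): Centre of the white cassette, 60 (along the slope) x 36 x 18 mm high, 0.08 to 0.17 kg, loose. It waits on the chute against the red tongue, front edge at chute x = 30 mm. Once released, an orange pusher behind it (3 N, reach 55 mm) drives it out at about 0.35 m/s; unless stopped it is gone within half a second. Stopped on the strip, it still pushes the finger with about 2 N.
- spare_cassette_mid (a point): Centre of a loose orange spare cassette, 60 x 36 x 18 mm, on the bench near the dock; a bystander.
- tip_box_mid (a point): Centre of a blue box of yellow pipette tips, 90 x 65 x 52 mm high, on the bench beyond the chute; a bystander.
- marker_mid (a point): Centre of a white and red marker pen, 120 x 14 x 14 mm, on the bench beside the button housing; a bystander.
- reagent_bottle_mid (a point): Centre of an amber bottle with blue cap, 54 mm in diameter, 120 mm high; a bystander.
- sharps_pot_mid (a point): Centre of a yellow pot with red lid, 80 mm in diameter, 95 mm high; a bystander.
- timer_mid (a point): Centre of a white bench timer, 50 x 66 x 30 mm; a bystander.
There are look-alikes about, which are no part of the job. Leave any black, pink or purple look-alike of the part that bears cassette_center alone.

How it is judged:
On the way, in this order (a step that is already met when the one before it is completed fails the run):
1. the eject button is pressed, with the cassette still in the dock (value of joint eject_button above 0.003 m and x of cassette_center in the frame of chute below 0.012 m).
2. the cassette has come out and is held still on the chute by a finger, front edge on the blue strip, while a finger keeps the button down (value of joint eject_button above 0.0045 m and contact force between the fingers and eject_button above 0.5 N and contact force between the fingers and cassette above 0.3 N and x of cassette_center in the frame of chute between 0.022 and 0.063 m and z of cassette_center in the frame of chute between 0.005 and 0.014 m and linear speed of cassette below 0.02 m/s), for 0.4 s.
At the end, for the whole second after the job is handed in: A finger keeps the eject button more than 4.5 mm down (over 0.5 N), and a finger holds the cassette (over 0.3 N) at rest (under 20 mm/s), lying on the chute, its centre 22 to 63 mm down the slope from where it waited, which puts its front edge on the blue strip (3 mm of grace) (all of step 2); the arm keeps its last pose, push and grip.
It fails at once if the cassette is lifted off the chute (by over 12 mm) (z of cassette_center in the frame of chute above 0.021 m).
It fails at once if the cassette slides past the blue strip and away (centre over 85 mm from where it waited) (x of cassette_center in the frame of chute above 0.085 m).
It fails at once if another thing on the bench is moved by more than 20 mm (distance of any of spare_cassette_mid, tip_box_mid, marker_mid, reagent_bottle_mid, sharps_pot_mid, timer_mid from where it was at the start of the episode above 0.02 m).
It also fails if it takes over 27 s, if anything falls off the work surface, if the arm or the gripper's body presses on something with over 40 N, if the wrist force passes 120 N, or if a joint passes its speed limit or range.

ROBOT

A 6-joint arm with a two-finger parallel gripper is mounted at the origin on the work surface. World frame = base frame: x ahead of the robot, y to its left, z up, the work surface at z = 0. Lengths are in m, angles in rad, forces in N, time in s.
With the tool pointing down it reaches from about 0.25 to 0.775 m from the base axis. Payload 4 kg.
Tool frame: the origin (TCP) lies at the very end of the fingers, on their centre line; the grasp point (between the pads) lies 19 mm behind it; z points along the fingers, y is the direction in which the jaws open and shut (so a half turn about z gives the same grasp; the last joint's range is limited). The gripper opens to 94 mm and grips with 3 to 60 N. Pads are 16 mm wide; open, the fingers measure 119 mm over their backs; the gripper's body (75 mm by 177 mm) begins 78 mm behind the grasp point.
Start: joints at [-1.323, 0.087, 1.371, -0, 1.684, -0.103], TCP at [0.189, -0.517, 0.206] pointing down, gripper open.
Joint ranges: [-3.1, 3.1], [-0.76, 2.03], [0.27, 2.55], [-1.08, 4.22], [0.17, 2.65], [-2.57, 2.57]. Speed limits (rad/s): [2.79, 2.79, 3.14, 3.14, 3.14, 3.14].

INTERFACE

Orientations are given as [roll, pitch, yaw] about the fixed x, y, z axes, in that order (R = Rz(yaw) Ry(pitch) Rx(roll)).
In Python, from bench import robot, snapshot, calibration gives the robot as it stands. The module is installed in compiled form; this text tells all that it offers.
- The arm moves only by the tool servo_tool, never from a script. Its argument "series" is text: rows parted by semicolons, each of 5 numbers parted by spaces: the closure, from -1 (fully open) to 1 (shut), then the shift along the tool's x, y, z in cm, then the turn about the tool's z in rad. A call has 1 to 20 rows; each row is the pose to reach, as a shift and turn from the pose commanded when the call began, along the tool's axes at that moment; what a row does not reach only later rows make up. A row lasts 1/12 s, in which the tool goes at most 41.7 mm and 7.16 degrees, less where a joint would pass 70% of its speed; a pose out of reach is approached as far as the arm can. A call with a gripper value outside its range is refused whole. The fingers move at their own pace and stop on an object; the grip force is fixed at half the most. Time passes only in rows, so rows that repeat a pose let the fingers close. It gives the time, the measured TCP pose, the force and the opening at its end, in the units of the state.
- robot.get_obs(): the state, without advancing time (a new reading comes with each control period).
- snapshot(name): name is "scene" or "side" or "wrist"; returns (picture, depth): 400x640x3 uint8, red, green, blue; 400x640 float32, m along the optical axis (not along the pixel's ray), 0 where there is no reading.
- calibration(name): a dict with "fx", "fy", "cx", "cy" (pixels), "rvec" (rotation vector, rad) and "tvec" (3), from world to camera coordinates, as OpenCV has them; the wrist camera has in their place "tool_from_camera" (4x4, takes a point from camera to tool coordinates, whose origin is the TCP and whose axes are the flange's). Camera axes: x right, y down, z forward; pixel columns grow to the right and rows downward; lengths in m; the calibration is good to about 2 mm. The wrist camera is an equidistant fisheye: a pixel r from the principal point sees the ray r / f radians off the axis. A picture is of the moment at which its call begins: read the wrist's pose just before it. calibration takes no time and is no camera call.
- robot.close_job(): hands the job in, once; it reports no verdict.
The state is a dict: "time": time; "joint_positions": joint angles; "qvel": joint speeds; "joint_torque": joint torques, N m; "tool_pos": TCP position; "ee_rot": TCP orientation; "wrist_force": force on the tool from outside, world axes, zero at the start; "wrist_torque": the same for the moment, N m; "width": finger opening in m.
Only numpy, scipy, OpenCV 4.12 (cv2) and the standard library are available. Lean on these libraries where they do the work, as an engineer would, in place of code of your own. Each camera call takes 0.05 s, during which the arm holds its last target. There are 200 camera calls.

## Working session

There is one attempt and no reset: what is moved stays moved. The work goes in short steps, Python scripts to look and compute and a tool call to move; the robot and the scene stay as the last step left them, time stands still between calls to the robot, and variables do not carry over. Pictures are saved under pics/ and viewed, about 8 in all and at most 12, crops included, and the job is handed in when it is done.

Besides the shell and the picture viewer there is one more tool, called as a command line: name --argument value ..., lists and objects as JSON in quotes. servo_tool: Moves the arm, as the interface text tells. Its arguments: {"type":"object","properties":{"series":{"type":"string"}},"required":["series"]}

```bash
mkdir -p pics
cat > h.py <<'E'
import numpy as np, cv2
from bench import robot, snapshot, calibration
def world(name,d,u,v):
    c=calibration(name);R=cv2.Rodrigues(np.array(c['rvec'],float))[0];t=np.array(c['tvec'],float).ravel()
    p=np.stack([(u-c['cx'])/c['fx']*d,(v-c['cy'])/c['fy']*d,d],-1)
    return (p-t)@R
def cloud(name,d):
    v,u=np.mgrid[0:400,0:640];return world(name,d,u,v)
E
python3 - <<'E'
from h import *
o=robot.get_obs();print({k:np.round(v,3) for k,v in o.items()})
for n in('scene','side'):
    p,d=snapshot(n);np.savez(n,p=p,d=d);cv2.imwrite(f'pics/{n}1.png',p[:,:,::-1])
    print(n,calibration(n))
E
```

```text
{'time': np.float64(0.0), 'joint_positions': array([-1.323,  0.088,  1.372,  0.   ,  1.684, -0.103]), 'qvel': array([ 0.002,  0.   ,  0.001,  0.001,  0.   , -0.001]), 'joint_torque': array([ 1.0000e-03, -3.4018e+01, -3.0242e+01,  7.2000e-02,  3.3000e-02,
       -0.0000e+00]), 'tool_pos': array([ 0.189, -0.516,  0.204]), 'ee_rot': array([-3.139, -0.   ,  0.351]), 'wrist_force': array([ 0.637,  0.216, -0.716]), 'wrist_torque': array([ 0.022,  0.012, -0.01 ]), 'width': np.float64(0.094)}
scene {'fx': 415.47041891133745, 'fy': 415.47041891133745, 'cx': 322.16090679081856, 'cy': 200.00464708701963, 'rvec': array([ 2.05980361,  1.4977054 , -0.54876353]), 'tvec': array([-0.1808458 , -0.39062488,  1.63340855])}
side {'fx': 468.65614289590076, 'fy': 468.65614289590076, 'cx': 333.6575096110222, 'cy': 194.75998503110577, 'rvec': array([ 0.57211169, -2.59053329,  1.30006424]), 'tvec': array([0.52226143, 0.19555241, 1.29103056])}
```

View pics/scene1.png

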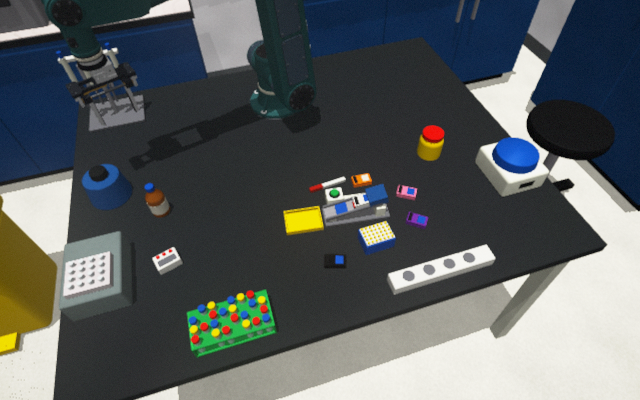

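View pics/side1.png

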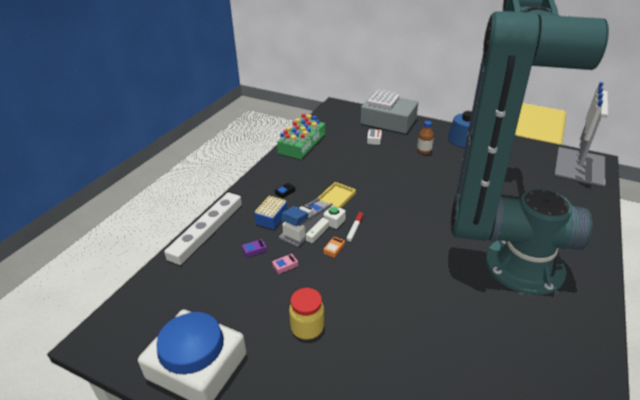

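The dock sits around scene pixel (350,203): green button (335,193), white cassette (360,201) next to the blue hood (376,195), yellow tray (303,220). The look-alikes are pink (407,191), purple (417,219), black (335,261) and the orange spare (362,180). I'm choosing the white one in the chute and checking it in a close crop.

Run:
```python
from h import *
z=np.load('scene.npz');p=z['p'];W=cloud('scene',z['d']);np.save('W',W)
c=p[160:250,280:400];cv2.imwrite('pics/crop1.png',cv2.resize(c,None,fx=6,fy=6,interpolation=cv2.INTER_CUBIC)[:,:,::-1])
hsv=cv2.cvtColor(p,cv2.COLOR_RGB2HSV)
def blob(n,lo,hi,x0,x1,y0,y1):
    m=np.zeros(p.shape[:2],bool);m[y0:y1,x0:x1]=cv2.inRange(hsv,lo,hi)[y0:y1,x0:x1]>0
    v,u=np.nonzero(m);q=W[m];print(n,len(u),u.mean(),v.mean(),'med',np.round(np.median(q,0),4),'mean',q.mean(0).round(4),'min',q.min(0).round(3),'max',q.max(0).round(3))
blob('green',(40,90,40),(85,255,255),320,350,183,205)
blob('tray',(22,120,80),(35,255,255),275,328,200,240)
blob('blue',(100,120,40),(125,255,255),330,352,198,220)
blob('hood',(100,120,40),(125,255,255),362,392,180,212)
for u,v in((335,193),(327,200),(360,201),(350,206),(375,195),(345,210),(385,215)):print(u,v,W[v,u].round(4))
```

```text
green 56 334.01785714285717 192.69642857142858 med [0.5572 0.0517 0.047 ] mean [0.5694 0.0472 0.0634] min [ 0.532 -0.216  0.035] max [1.329 0.064 1.021]
tray 959 302.7632950990615 219.94786235662147 med [ 0.5941 -0.061   0.0027] mean [ 0.596  -0.0612  0.0061] min [ 0.534 -0.216 -0.008] max [1.329 0.003 1.021]
blue 113 340.62831858407077 207.5486725663717 med [0.6086 0.0549 0.0348] mean [0.6083 0.0552 0.0348] min [0.59  0.037 0.028] max [0.628 0.073 0.042]
hood 384 375.8880208333333 194.44010416666666 med [0.631  0.1572 0.085 ] mean [0.6294 0.1562 0.0824] min [ 0.528 -0.216 -0.005] max [1.329 0.224 1.021]
335 193 [0.5574 0.0546 0.0455]
327 200 [0.5632 0.0268 0.0289]
360 201 [0.626  0.1089 0.066 ]
350 206 [0.6161 0.0821 0.0409]
375 195 [0.6342 0.1511 0.087 ]
345 210 [0.622  0.0643 0.0358]
385 215 [0.6607 0.1796 0.0116]
```

View pics/crop1.png

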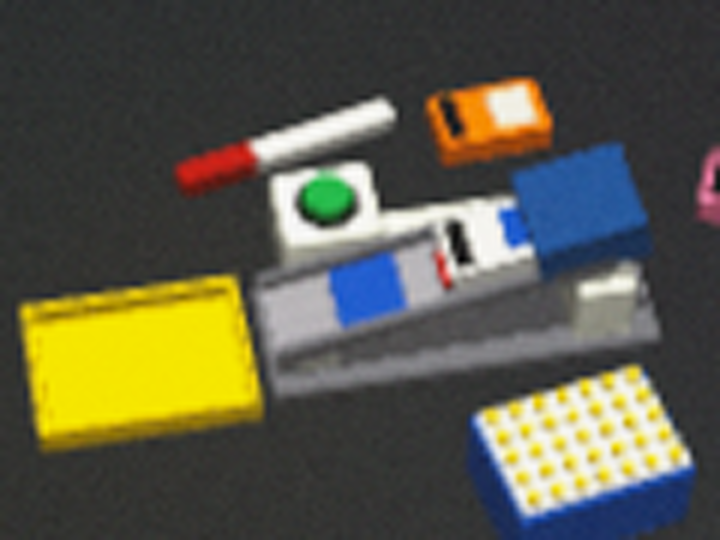

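servo_tool --series "-1 14 -9.8 0 -0.25;-1 28 -19.6 0 -0.5;-1 42 -29 0 -0.75;-1 56.5 -39.3 0 -1;-1 56.5 -39.3 0 -1;-1 56.5 -39.3 0 -1;-1 56.5 -39.3 0 -1;-1 56.5 -39.3 0 -1;-1 56.5 -39.3 0 -1;-1 56.5 -39.3 0 -1;-1 56.5 -39.3 0 -1;-1 56.5 -39.3 0 -1;-1 56.5 -39.3 0 -1;-1 56.5 -39.3 0 -1;-1 56.5 -39.3 0 -1;-1 56.5 -39.3 0 -1;-1 56.5 -39.3 0 -1;0 56.5 -39.3 0 -1;0 56.5 -39.3 0 -1;0 56.5 -39.3 0 -1"

```text
time: 1.77
tool_pos: [0.584, 0.0461, 0.2049]
ee_rot: [-3.14, 0.001, 1.351]
wrist_force: [-0.4, 0.4, 0.1]
width: 0.0774
```

```bash
cat >> h.py <<'E'
from scipy.spatial.transform import Rotation as Ro
def wcloud(d,o):
    c=calibration('wrist');v,u=np.mgrid[0:400,0:640];x=(u-c['cx'])/c['fx'];y=(v-c['cy'])/c['fy'];r=np.hypot(x,y)
    s=np.where(r>1e-9,np.tan(np.minimum(r,1.5))/np.maximum(r,1e-9),1)
    P=np.stack([x*s*d,y*s*d,d,np.ones_like(d)],-1)@np.array(c['tool_from_camera']).T
    return P[...,:3]@Ro.from_euler('xyz',o['ee_rot']).as_matrix().T+o['tool_pos']
E
python3 - <<'E'
from h import *
o=robot.get_obs();p,d=snapshot('wrist');print(o['time'],o['tool_pos'],o['ee_rot'],o['width'],calibration('wrist'))
cv2.imwrite('pics/w1.png',p[:,:,::-1]);W=wcloud(d,o);np.savez('w1',p=p,W=W)
hsv=cv2.cvtColor(p,cv2.COLOR_RGB2HSV)
for n,lo,hi in(('green',(40,90,40),(85,255,255)),('blue',(100,120,40),(125,255,255))):
    k,l,s,c=cv2.connectedComponentsWithStats(cv2.inRange(hsv,lo,hi))
    for i in range(1,k):
        if s[i,4]>150: q=W[l==i];print(n,s[i],c[i].round(),q.mean(0).round(4),np.median(q,0).round(4),q.min(0).round(3),q.max(0).round(3))
E
```

```text
1.7667 [0.58396556 0.04612232 0.20489026] [-3.14029912e+00  1.06195532e-03  1.35054547e+00] 0.07740944542749192 {'fx': 309.70691628693146, 'fy': 309.70691628693146, 'cx': 320.1247534363987, 'cy': 200.73631605170945, 'tool_from_camera': array([[ 8.63591842e-04, -9.60154706e-01, -2.79467698e-01,
         8.20113312e-02],
       [ 9.99999579e-01,  9.15499636e-04, -5.52114090e-05,
         1.06550211e-03],
       [ 3.08864070e-04, -2.79467533e-01,  9.60155093e-01,
        -1.78627725e-01],
       [ 0.00000000e+00,  0.00000000e+00,  0.00000000e+00,
         1.00000000e+00]])}
green [282 176  23  23 416] [293. 187.] [0.5555 0.0533 0.0515] [0.5553 0.0528 0.0493] [0.542 0.039 0.04 ] [0.603 0.126 0.383]
blue [633  25   7  45 165] [637.  41.] [ 2.3055  0.3126 -0.6367] [ 2.3117  0.3213 -0.6498] [ 0.603  0.126 -0.675] [2.434 0.417 0.383]
blue [ 308   46   60   70 3383] [339.  78.] [0.6269 0.1548 0.0893] [0.6264 0.1552 0.0884] [ 0.599  0.119 -0.002] [0.673 0.189 0.383]
blue [394  57  72  85 664] [411.  97.] [0.7091 0.1244 0.0338] [0.7033 0.1335 0.0413] [ 0.603  0.067 -0.002] [0.787 0.169 0.383]
blue [325 158  36  30 932] [343. 172.] [0.6136 0.0546 0.0368] [0.6136 0.0547 0.0365] [0.592 0.036 0.03 ] [0.635 0.126 0.383]
blue [455 181  20  19 300] [464. 190.] [ 0.7665 -0.0038  0.0202] [ 0.7673 -0.0046  0.0178] [ 0.603 -0.019  0.016] [0.783 0.126 0.383]
blue [ 603  213   37  187 3105] [629. 333.] [ 2.3179 -1.4528 -0.4708] [ 2.3105 -1.4615 -0.4829] [ 0.603 -2.18  -0.66 ] [2.654 0.126 0.383]
blue [   0  364   54   36 1313] [ 23. 386.] [-0.6735 -0.4541 -0.0156] [-0.6499 -0.4542 -0.0119] [-0.899 -0.581 -0.105] [0.603 0.126 0.383]
```

View pics/w1.png

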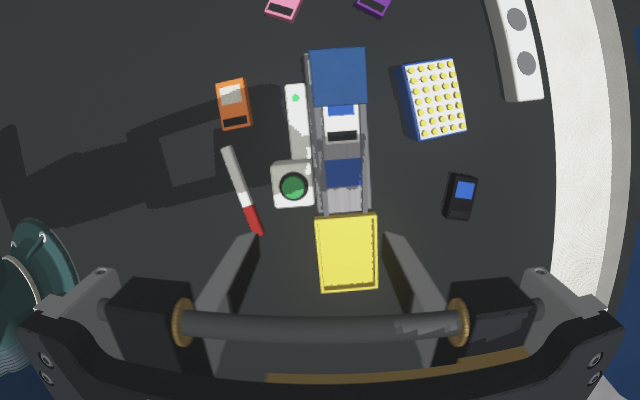

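The wrist image shows the button at (293,187), the strip at (343,172) and the white cassette at (341,122), still in the dock. Button-to-strip distance is 58.6 mm (expected 58.9) and heights are 49 and 36.5 mm, so both fit. Chute yaw is about -1.70, so the tool yaw should be 1.44. With the jaws half open, one finger sits over the button and the other over the lower half of the strip.

servo_tool --series "0 0.3 0 3 -0.09;0 0.3 0 6 -0.09;0 0.3 0 9 -0.09;0 0.3 0 11.5 -0.09;0 0.3 0 13.5 -0.09;0 0.3 0 14.5 -0.09;0 0.3 0 14.5 -0.09;0 0.3 0 14.5 -0.09;0 0.3 0 14.5 -0.09"

```text
time: 2.57
tool_pos: [0.5864, 0.0491, 0.0626]
ee_rot: [3.138, -0.0, 1.44]
wrist_force: [0.3, -1.0, 1.1]
width: 0.0468
```

Run:
```python
from h import *
o=robot.get_obs();p,d=snapshot('wrist');print(o['time'],o['tool_pos'],o['ee_rot'],o['width'])
cv2.imwrite('pics/w2.png',p[:,:,::-1]);W=wcloud(d,o)
hsv=cv2.cvtColor(p,cv2.COLOR_RGB2HSV);R=Ro.from_euler('xyz',o['ee_rot']).as_matrix()
for n,lo,hi in(('green',(40,90,40),(85,255,255)),('blue',(100,120,40),(125,255,255))):
    k,l,s,c=cv2.connectedComponentsWithStats(cv2.inRange(hsv,lo,hi))
    for i in range(1,k):
        if s[i,4]>150 and 200<c[i,0]<420: q=W[l==i];m=np.median(q,0);print(n,s[i],m.round(4),((m-o['tool_pos'])@R).round(4))
q,_=snapshot('side');cv2.imwrite('pics/s2.png',cv2.resize(q[170:260,260:380],None,fx=6,fy=6,interpolation=cv2.INTER_CUBIC)[:,:,::-1])
```

```text
2.5667 [0.58642057 0.04905864 0.06263805] [ 3.13798710e+00 -2.90272910e-04  1.43998873e+00] 0.0468010504604863
green [254 218  37  33 617] [0.5573 0.0588 0.0492] [ 0.0059 -0.0302  0.0133]
blue [  319     0   107   127 11839] [0.6259 0.1551 0.0885] [ 0.1103  0.0254 -0.0257]
blue [ 328  198   59   42 2176] [0.6125 0.056  0.0368] [0.0103 0.0249 0.0259]
```

View pics/w2.png

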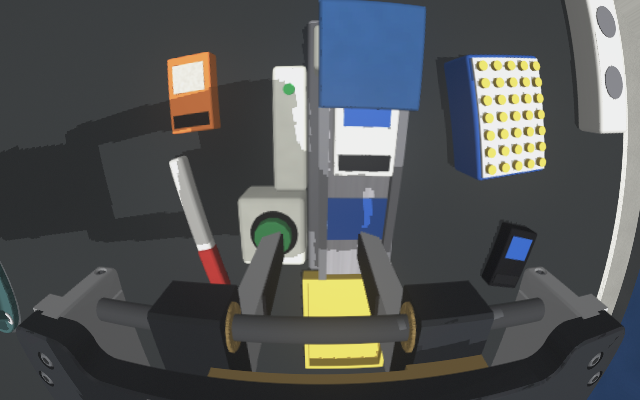

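View pics/s2.png

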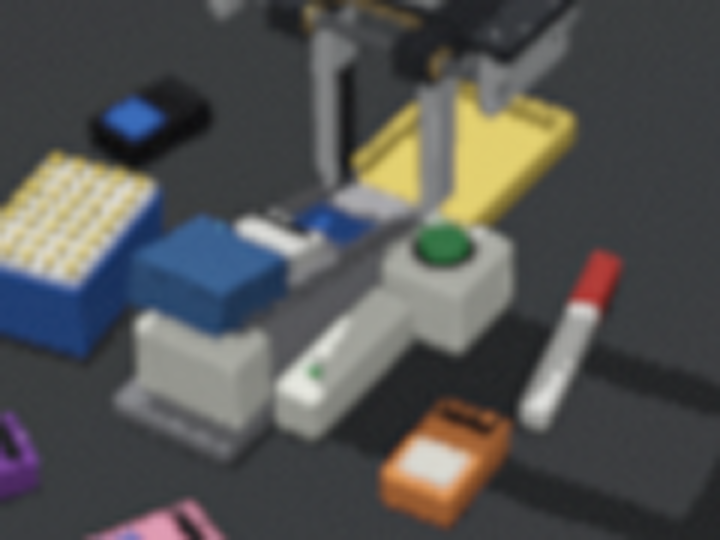

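Fingers line up: in the tool frame the strip is 10 mm up-slope and the chute axis matches. The channel centre is about 3 mm inward of the finger, so I shift y by -0.25 cm and go down to just above the button.

servo_tool --series "0 0 -0.25 0.5 0;0 0 -0.25 1 0;0 0 -0.25 1 0;0 0 -0.25 1 0"

```text
time: 3.0
tool_pos: [0.5824, 0.05, 0.05]
ee_rot: [-3.141, 0.0, 1.441]
wrist_force: [-0.6, 0.1, 0.1]
width: 0.0473
```

servo_tool --series "0 0 0 0.4 0;0 0 0 0.8 0;0 0 0 0.8 0;0 0 0 0.8 0;0 0 0 0.8 0;0 0 0 0.8 0;0 0 0 0.8 0;0 0 0 0.8 0"

```text
time: 3.67
tool_pos: [0.5829, 0.0499, 0.0427]
ee_rot: [3.141, 0.0, 1.441]
wrist_force: [-0.7, 0.0, 3.8]
width: 0.047
```

Run:
```python
from h import *
o=robot.get_obs();print(o['time'],o['tool_pos'],o['wrist_force'],o['wrist_torque'],o['width'])
p,d=snapshot('wrist');a=cv2.resize(p[60:300,200:460],None,fx=1.5,fy=1.5)
q,_=snapshot('side');b=cv2.resize(q[180:245,270:360],(498,360),interpolation=cv2.INTER_CUBIC)
cv2.imwrite('pics/c3.png',np.hstack([cv2.resize(a,(390,360)),b[:,:400]])[:,:,::-1])
```

```text
3.6667 [0.58291015 0.04989173 0.04271474] [-0.74474466  0.00975575  3.78140178] [-0.08990512  0.17191264 -0.09753977] 0.0469696106122976
```

View pics/c3.png

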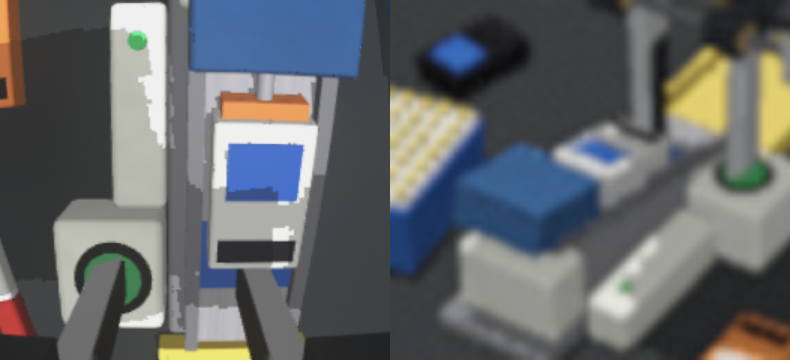

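The cassette has come out, the orange pusher is behind it, and it has stopped at the finger on the strip. The press force is only 3.8 N, so I press deeper for margin.

servo_tool --series "0 0 0 0.1 0;0 0 0 0.2 0;0 0 0 0.2 0;0 0 0 0.2 0;0 0 0 0.2 0"

```text
time: 4.18
tool_pos: [0.583, 0.0499, 0.0422]
ee_rot: [3.141, 0.0, 1.441]
wrist_force: [-2.8, -0.1, 10.3]
width: 0.0474
```

Run:
```python
from h import *
F=[]
for i in range(6):
    o=robot.get_obs();F.append(np.r_[o['tool_pos'],o['wrist_force'],o['wrist_torque']]);p,d=snapshot('wrist')
print(o['time'],np.mean(F,0).round(4));print(np.std(F,0).round(3))
o=robot.get_obs();W=wcloud(d,o);cv2.imwrite('pics/c4.png',cv2.resize(p[100:300,220:440],None,fx=3,fy=3)[:,:,::-1])
hsv=cv2.cvtColor(p,cv2.COLOR_RGB2HSV);m=cv2.inRange(hsv,(100,100,80),(125,255,255))
k,l,s,c=cv2.connectedComponentsWithStats(m);R=Ro.from_euler('xyz',o['ee_rot']).as_matrix()
for i in range(1,k):
    if s[i,4]>100 and 300<c[i,0]<420: q=np.median(W[l==i],0);print(s[i],q.round(4),((q-o['tool_pos'])@R).round(4))
```

```text
4.4333 [ 0.583   0.0499  0.0422 -2.6414 -0.5317 10.2838 -0.0633  0.6893 -0.1131]
[0.    0.    0.    0.588 0.346 0.257 0.013 0.038 0.011]
[  326     0   122   112 12870] [0.6258 0.1542 0.0882] [ 0.109   0.0289 -0.0461]
[ 351  156   51   39 1834] [0.6189 0.0965 0.0652] [ 0.0509  0.0296 -0.023 ]
[333 208  25  44 417] [0.597  0.0463 0.0341] [-0.0017  0.0144  0.0081]
[381 240  13  12 118] [0.6289 0.0407 0.0337] [-0.0032  0.0467  0.0085]
```

View pics/c4.png

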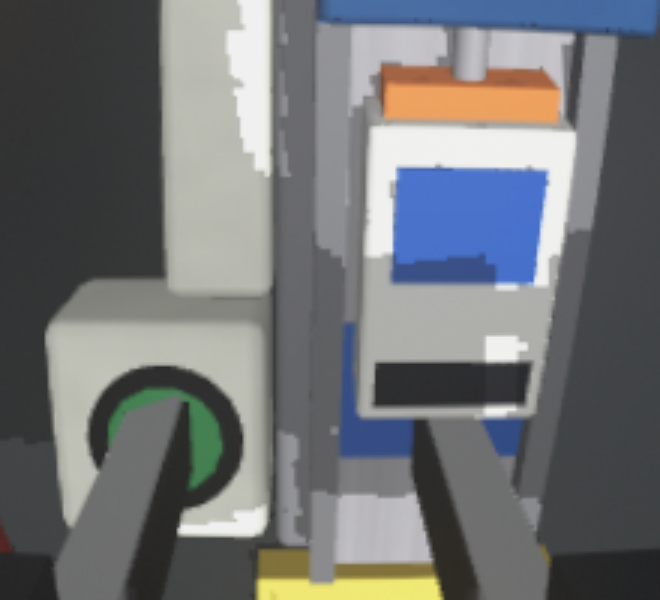

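```bash
python3 -c "
from bench import robot
print(robot.close_job())"
```

```text
the job is handed in; nothing more can be done
None
```

I pressed the green button with one finger and stopped the white cassette with the other, standing in the chute over the blue strip. I handed the job in at about 4.4 s of robot time, still holding both; no verdict was reported.

- **Button:** the fingertip is at 42.2 mm height with about 10 N upward force, so the button is at its hard stop.
- **Cassette:** the last image shows it lying on the chute against the finger, front edge over the strip, with the orange pusher behind it. From the finger's position I put its centre at about 40 mm down the slope. I did not measure that directly.
- **Bystanders:** I did not re-measure them, but nothing looked displaced in the views taken. The arm stayed well above all of them.
- **Check that did not fit cleanly:** the sideways wrist force down the slope read only about 0.5 N, against the 2 N expected from the cassette. There was also an unexplained 2.6 N across the slope. The twist of about -0.11 N m fits the cassette's push being partly offset by friction at the button, so I took it as finger contact.

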